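Fit the missing cell in the fridge alarm

ROBOT

A 7-joint arm with a two-finger parallel gripper is mounted at the origin on a cart in front of the work surface, level with it; the furniture and walls round the work are solid. World frame = base frame: x ahead of the robot, y to its left, z up, the work surface at z = 0. Lengths are in mm, angles in rad, forces in N, time in s.
With the tool pointing down it reaches from about 400 to 850 mm from the base axis. Payload 6.9 kg.
Tool frame: the origin (TCP) lies midway between the tips of the shut fingers; the grasp point (between the pads) lies manip.grip_point_offset behind it (manip.grip_point_offset is the distance from the TCP to the grasp point, in mm); z points along the fingers, y is the line along which they close (so a half turn about z gives the same grasp; the last joint's range is limited). The gripper opens to 85 mm and grips with 20 to 120 N. Pads are 22 mm wide; open, the fingers measure 114 mm over their backs; the gripper's body (76 mm by 85 mm) begins 54 mm behind the grasp point. The pads swing forward as they close: fully open they stand 13 mm farther back than shut.
Start: joints at [1.385, 0.507, -0.238, 1.5, 0.126, 1.149, -0.155], TCP at [179.17, -598.757, 231.275] pointing down, gripper open.
Joint ranges: [-3.08, 3.08], [-0.24, 2.05], [-1.43, 1.35], [0, 2.5], [-1.52, 4.66], [0.17, 1.96], [-2.89, 2.89]. Speed limits (rad/s): [2.39, 2.39, 3.14, 3.14, 3.14, 3.14, 3.14].

INTERFACE

Orientations are given as a unit quaternion [w, x, y, z].
In Python, from plant import manip gives the robot as it stands. The module is installed in compiled form; this text tells all that it offers.
- The arm moves only by the tool carry_out, never from a script. Its argument "deltas" is a list of rows, each a list of 3 entries, a list of its own where there are three numbers: the opening, from -1 (shut) to 1 (fully open), then the shift along the tool's x, y, z in m, then the turn about the tool's z in degrees. A call has 1 to 10 rows; each row shifts and turns the commanded pose from where the row before left it, along the tool's axes as they then stand; what a row does not reach is not made up. A row lasts 1/10 s, in which the tool goes at most 50 mm and 8.59 degrees, less where a joint would pass 70% of its speed; a pose out of reach is approached as far as the arm can. A call is refused whole if a number of a shift passes 0.05 or a number of a turn 8.59, either way. A call with a gripper value outside its range is refused whole. The fingers move at their own pace and stop on an object; "newtons" is the grip in N (left out, the last holds). Time passes only in rows, so rows that do not move let the fingers close. It gives the time, the measured TCP pose, the force, the opening and the grip force at its end, in the units of the state.
- manip.get_state(): the state, without advancing time (a new reading comes with each control period).
- manip.capture(name): name is "scene" or "side" or "wrist"; returns a dict with "pixels" (384x512x3 uint8, red, green, blue), "fx", "fy", "cx", "cy" (pixels), "dist_coeffs" ([k1, k2, p1, p2, k3] as OpenCV has them; the pictures are not rectified), "eye" and "rotation" of the camera in the world. Camera axes: x right, y up, looking along -z (the intrinsics and any distortion apply to the point x, -y, -z); pixel columns grow to the right and rows downward; lengths in mm; the calibration is good to about 2 mm. A picture is of the moment at which its call begins. There is no depth.
- manip.hand_in(): hands the job in; it is judged then, once.
The state is a dict: "t": time; "joints": joint angles; "qd": joint speeds; "effort": joint torques, N m; "tool_pos": TCP position; "orientation": TCP orientation; "force": force on the tool from outside, world axes, zero at the start; "moment": the same for the moment, N m; "grip_width": opening from 0.0 (shut) to 1.0 (fully open); "grip_force": force on a finger pad.
Only numpy, scipy, OpenCV 4.12 (cv2) and the standard library are available. Lean on these libraries where they do the work, as an engineer would, in place of code of your own. Each camera call takes 0.05 s, during which the arm holds its last target. There are 200 camera calls.

TASK

The sample-fridge alarm unit lies on its face with one of its two battery wells empty. From the spare cells in the tray take the one of the same size as the cell already fitted, press its flat end against the spring and lay it fully home in the empty well, nub on the fixed contact; leave the other cells in the tray. Then slide the battery cover fully shut.

Things in the scene. Friction and masses are not known exactly. Their poses are not given: they have to be found in the camera images.
- unit: white plastic alarm unit lying face down, fixed, 168 (x) x 140 (y) x 37 mm high; origin: centre of its underside. Its +x half is open (x = 0 to 80 mm, y = -67 to 67 mm between walls, floor at z = 4 mm) with two wells along x: at y = +29 mm empty, at y = -29 mm a fixed 26 x 50 mm cell, nub to -x. Each well has a V cradle with ridges 24 mm apart, 11 mm above the bench
- seat (a point): where the centre of a correctly seated 26 x 50 mm cell lies: at 42, 29, 19 mm in the unit's frame, axes as the unit's. The seated cell lies along x, flat end towards -x on the spring plate, nub at +x on the fixed tab
- tab (a point): fixed steel contact tab of the empty well, 14 mm wide: centre of where the nub rests, on its -x face, at 67, 29, 19 mm in the unit's frame; its top is 23 mm above the bench, free space above it and for 13 mm behind it (then the far wall, 33 mm high)
- spring (a point): middle of the +x face of the empty well's steel spring plate, 19 mm above the bench; plate 16 mm wide, upright face from 7 to 30 mm above the bench. Free it is 44 mm from the tab; it moves back (-x) by up to 13 mm at 2 to 8 N. A cell held just above the tab (underside about 25 mm above the bench) can be pushed 8 to 11 mm against the plate, then lowered on its cradle and let go
- cover (a joint): slide of the white battery cover (82 mm x 132 mm x 3 mm plate, its underside 34.5 mm above the bench); 0 = fully shut over the wells, grows to 0.082 m as the cover moves to the unit's -x, off the wells; light friction of about 1.5 N, stays where it is left
- cover_ridge (a point): middle of the thumb ridge on the cover: 10 mm (x) x 50 mm (y), standing 8.5 mm above the cover's top (which is 37.5 mm above the bench); this point is 42 mm above the bench. It moves with the cover
- tray: grey plastic tray of spare cells, fixed, 84 mm (x) x 244 mm (y), 8 mm rim; origin at the centre of its underside; four V cradles along x at y = -90, -30, 30, 90 mm, ridges 24 mm apart and 10 mm above the bench; in each lies a cell, nub towards the tray's +x
- cell_1: grey dry cell with a black ring and a 7 mm steel nub at one end, diameter 26.2 mm, length 50 mm with the nub; origin at its centre, x along it towards the nub; lies with its centre 18 mm above the bench
- cell_2: grey dry cell of the same look, diameter 22.2 mm, length 43 mm; origin at its centre, x towards its nub
- cell_3: grey dry cell of the same look, diameter 34.2 mm, length 61.5 mm; origin at its centre, x towards its nub
- cell_4: grey dry cell of the same look, diameter 14.5 mm, length 50.5 mm; origin at its centre, x towards its nub

How it is judged (in metres and radians):
On the way:
1. the 26 mm x 50 mm cell lies home in the empty well, nub on the fixed contact, let go (distance between cell_1 and seat below 0.004 m and x of tab in the frame of cell_1 above 0.02 m and angle between the x axis of cell_1 and the x axis of seat, either way round below 0.12 rad and contact force between the fingers and cell_1 below 0.1 N), for 0.2 s.
At the end, for the whole second after the job is handed in: the 26 mm x 50 mm cell lies at rest in the empty well, its centre within 4 mm of the seat point, its axis within 0.12 rad of the well's and its nub towards the fixed contact (+x of the unit); the cover is shut to within 5 mm (distance between cell_1 and seat below 0.004 m and x of tab in the frame of cell_1 above 0.02 m and angle between the x axis of cell_1 and the x axis of seat, either way round below 0.12 rad and value of joint cover below 0.005 m and linear speed of cell_1 below 0.02 m/s); the robot touches nothing.
It fails at once if another cell is taken out of its place (moved by more than 25 mm) (distance of any of cell_2, cell_3, cell_4 from where it was at the start of the episode above 0.025 m).
It also fails if it takes over 48 s, if anything falls off the work surface, if the arm or the gripper's body presses on something with over 40 N, if the wrist force passes 120 N, or if a joint passes its speed limit or range.

## Working session

There is one attempt and no reset: what is moved stays moved. The work goes in short steps, Python scripts to look and compute and a tool call to move; the robot and the scene stay as the last step left them, time stands still between calls to the robot, and variables do not carry over. Pictures are saved under pics/ and viewed, at most 10 in all, crops included, and the job is handed in when it is done.

Besides the shell and the picture viewer there is one more tool, called after "Emit:" by a JSON object that holds its "method" and its "body". carry_out: Moves the arm, as the interface text tells. Its arguments: {"type":"object","properties":{"deltas":{"type":"array"},"newtons":{"type":"number"}},"required":["deltas"]}

```bash
mkdir -p pics
cat > h.py <<'E'
import numpy as np, cv2
from plant import manip
def cap(n,f=None):
    c=manip.capture(n)
    if f: cv2.imwrite(f,cv2.cvtColor(c["pixels"],cv2.COLOR_RGB2BGR))
    return c
def ray(c,uv):
    K=np.array([[c["fx"],0,c["cx"]],[0,c["fy"],c["cy"]],[0,0,1.]])
    p=cv2.undistortPoints(np.array(uv,float).reshape(-1,1,2),K,np.array(c["dist_coeffs"],float)).reshape(-1,2)
    d=np.c_[p[:,0],-p[:,1],-np.ones(len(p))]
    return np.array(c["eye"],float),d@np.array(c["rotation"],float).T
def onz(c,uv,z):
    e,d=ray(c,uv); return e+d*((z-e[2])/d[:,2])[:,None]
E
python3 - <<'E'
from h import *
import pickle
cs={n:cap(n) for n in("scene","side","wrist")}
pickle.dump(cs,open("c0.pkl","wb"))
cv2.imwrite("pics/a.png",cv2.cvtColor(cs["scene"]["pixels"],cv2.COLOR_RGB2BGR))
cv2.imwrite("pics/b.png",cv2.cvtColor(cs["side"]["pixels"],cv2.COLOR_RGB2BGR))
for n in cs: print(n,cs[n]["eye"],cs[n]["rotation"],cs[n]["fx"])
s=manip.get_state(); print(s, manip.grip_point_offset)
E
```

```text
scene [233.17929763 536.45550857 718.80826125] [-0.20314795 -0.08294729  0.35309416  0.90949171] 368.2817844538254
side [ 451.82109498 -663.46560681  558.07932539] [ 0.88724326  0.4601197  -0.00359845 -0.03280708] 350.0521838274616
wrist [ 247.53629996 -578.69941139  374.24168164] [ 0.79381091 -0.11363896  0.08585694 -0.59125208] 345.5749679885334
{'t': 0.15, 'joints': array([ 1.38548016,  0.50815192, -0.23752041,  1.50089283,  0.12572068,
        1.14886134, -0.15483299]), 'qd': array([ 0.00145441, -0.00239345,  0.00013312, -0.00194561,  0.00157135,
        0.00064498, -0.0013414 ]), 'effort': array([-2.35712912e-03, -6.21015000e+01, -2.18934618e+00, -2.49839956e+01,
        1.26378870e-02,  9.19393671e-03,  1.00171314e-05]), 'tool_pos': array([ 179.02632951, -598.43313297,  230.62778743]), 'orientation': array([-6.52485737e-04,  9.89449431e-01,  1.44877133e-01, -1.17583203e-04]), 'force': array([ 0.03997339,  0.04610195, -0.05481287]), 'moment': array([-0.00805089, -0.03325251, -0.01206305]), 'grip_force': 0.0, 'grip_width': 1.0002899979250117} 18.700000000000003
```

View pics/a.png

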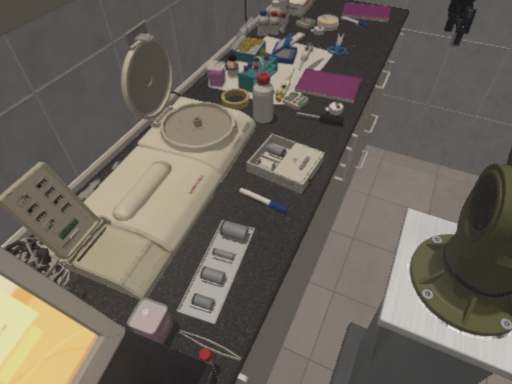

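View pics/b.png

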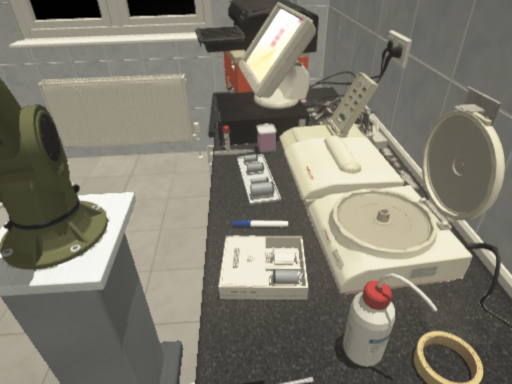

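```bash
cat >> h.py <<'E'
from scipy.spatial.transform import Rotation as R
def ray(c,uv):
    K=np.array([[c["fx"],0,c["cx"]],[0,c["fy"],c["cy"]],[0,0,1.]])
    p=cv2.undistortPoints(np.array(uv,float).reshape(-1,1,2),K,np.array(c["dist_coeffs"],float)).reshape(-1,2)
    q=np.array(c["rotation"],float)
    return np.array(c["eye"],float),R.from_quat(np.r_[q[1:],q[0]]).apply(np.c_[p[:,0],-p[:,1],-np.ones(len(p))])
def crop(c,x,y,w,h,s,f):
    cv2.imwrite(f,cv2.resize(cv2.cvtColor(c["pixels"],cv2.COLOR_RGB2BGR)[y:y+h,x:x+w],None,fx=s,fy=s,interpolation=cv2.INTER_CUBIC))
E
python3 - <<'E'
from h import *
import pickle
cs=pickle.load(open("c0.pkl","rb"))
crop(cs["scene"],170,120,160,120,5,"pics/c.png")
crop(cs["scene"],170,210,100,120,5,"pics/c2.png")
crop(cs["side"],210,140,110,165,3.6,"pics/d.png")
for n,p,z in(("scene",[(285,155),(218,270)],10),("side",[(263,255),(258,177)],10)): print(onz(cs[n],p,z))
E
```

```text
[[ 500.85777748 -195.3207022    10.        ]
 [ 491.34511999  206.74166579   10.        ]]
[[ 488.4688213  -127.89023224   10.        ]
 [ 498.71595487  181.38606796   10.        ]]
```

View pics/c.png

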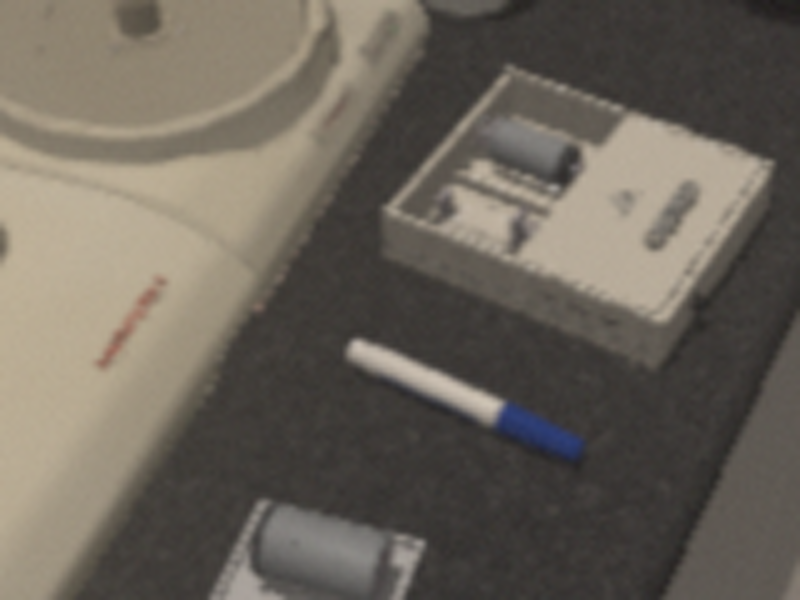

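View pics/c2.png

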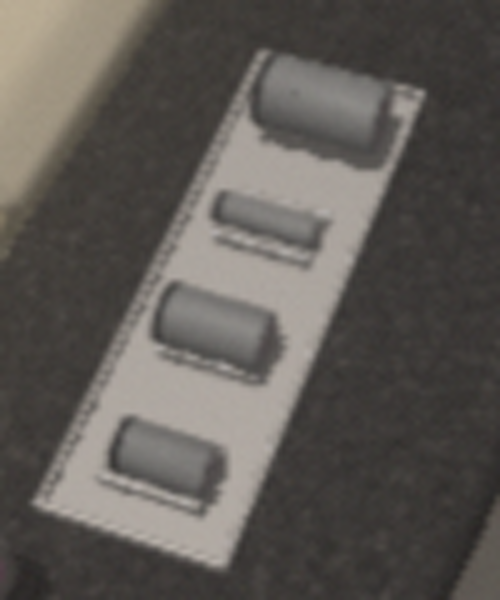

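View pics/d.png

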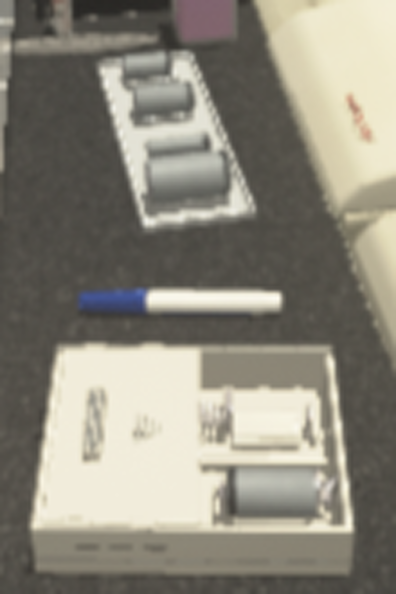

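Run:
```python
from h import *
import pickle
cs=pickle.load(open("c0.pkl","rb"));S=cs["scene"];D=cs["side"]
np.set_printoptions(precision=1,suppress=True)
def s(p): return np.array(p)/5+[170,120]
def s2(p): return np.array(p)/5+[170,210]
def d(p): return np.array(p)/3.6+[210,140]
print("tray S",onz(S,s2([(265,50),(425,92),(38,505),(228,570)]),8))
print("tray D",onz(D,d([(100,60),(190,53),(145,225),(255,213)]),8))
print("unit S",onz(S,s([(385,210),(510,70),(772,165),(660,315)]),35))
print("unit D",onz(D,d([(352,530),(332,347),(57,347),(33,528)]),35))
print("cell1 S",onz(S,s2([(160,300),(265,345)]),18),"D",onz(D,d([(135,105),(192,98)]),18))
```

```text
tray S [[548.7  81.3   8. ]
 [467.4  71.1   8. ]
 [519.7 321.4   8. ]
 [437.4 311.9   8. ]]
tray D [[443.  309.    8. ]
 [522.9 313.3   8. ]
 [470.6  64.6   8. ]
 [551.4  71.7   8. ]]
unit S [[ 573.5 -100.7   35. ]
 [ 560.3 -237.1   35. ]
 [ 396.2 -222.7   35. ]
 [ 411.8  -90.3   35. ]]
unit D [[ 563.1 -241.5   35. ]
 [ 576.4 -103.9   35. ]
 [ 410.   -89.3   35. ]
 [ 398.5 -226.8   35. ]]
cell1 S [[519.6 225.1  18. ]
 [468.3 224.6  18. ]] D [[470.2 214.3  18. ]
 [517.3 220.5  18. ]]
```

Emit:
{"method": "carry_out", "body": {"deltas": [[1, [0, 0, 0], 8.33], [1, [0, 0, 0], 8.33], [1, [0.023, -0.037, 0], 0], [1, [0.023, -0.037, 0], 0], [1, [0.023, -0.037, 0], 0], [1, [0.023, -0.037, 0], 0], [1, [0.023, -0.037, 0], 0], [1, [0.023, -0.037, 0], 0], [1, [0.023, -0.037, 0], 0], [1, [0.023, -0.037, 0], 0]], "newtons": 40}}

```text
t: 1.15
tool_pos: [363.7, -301.1, 231.3]
orientation: [0.0, 1.0, -0.0, -0.0]
force: [0.9, -0.5, -0.5]
grip_width: 1.002
grip_force: 0.0
```

Emit:
{"method": "carry_out", "body": {"deltas": [[1, [0.023, -0.037, 0], 0], [1, [0.023, -0.037, 0], 0], [1, [0.023, -0.037, 0], 0], [1, [0.023, -0.037, 0], 0], [1, [0, 0, 0], 0], [1, [0, 0, 0], 0]]}}

```text
t: 1.75
tool_pos: [455.4, -153.8, 231.1]
orientation: [-0.0, 1.0, 0.001, -0.0]
force: [-1.0, -1.0, -0.0]
grip_width: 1.001
grip_force: 0.0
```

Run:
```python
from h import *
import pickle
c=cap("wrist"); pickle.dump(c,open("w1.pkl","wb"))
crop(c,0,0,512,384,1.56,"pics/e.png"); print(c["eye"],c["fx"],c["rotation"])
```

```text
[ 526.93279103 -154.26705988  374.77112299] 345.5749679885334 [ 0.70070719 -0.10084677  0.10097222 -0.69903074]
```

View pics/e.png

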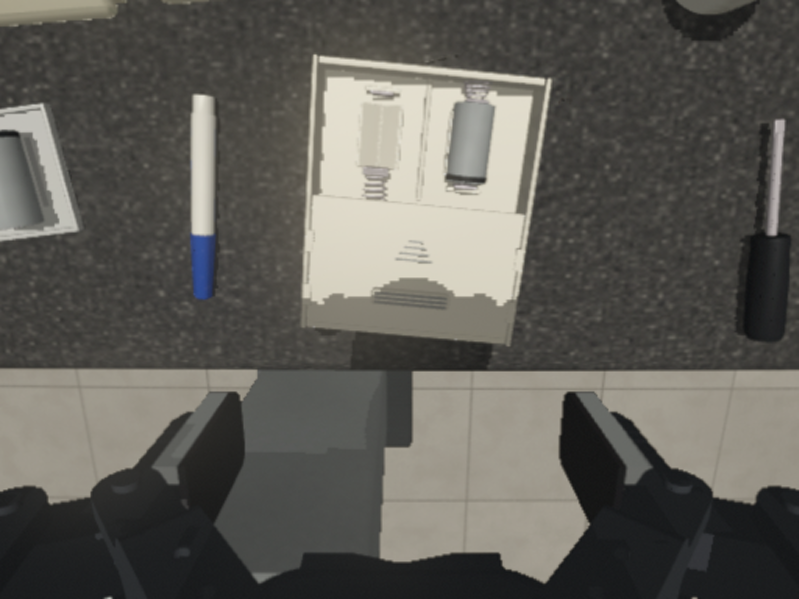

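Run:
```python
from h import *
import pickle
np.set_printoptions(precision=1,suppress=True)
c=pickle.load(open("w1.pkl","rb"));k=1.5605
p=lambda l:np.array(l)/k
print("corners z33",onz(c,p([(314,57),(549,80)]),33)," z37",onz(c,p([(314,57),(549,80),(303,326),(511,345)]),37))
print("tab",onz(c,p([(380,95)]),23),"ridge",onz(c,p([(410,298)]),46),"cradle",onz(c,p([(366,101),(401,104),(360,166),(397,171)]),11))
print("fitted",onz(c,p([(447,180),(487,183)]),19))
g=cv2.cvtColor(c["pixels"],cv2.COLOR_RGB2GRAY)
_,m=cv2.threshold(cv2.medianBlur(g,5),105,255,0)
n,l,st,ct=cv2.connectedComponentsWithStats(m)
print(st[:8],l[150,230])
crop(c,190,25,170,205,2.9,"pics/f.png")
```

```text
corners z33 [[ 575.8 -102.9   33. ]
 [ 563.6 -241.5   33. ]]  z37 [[ 575.2 -103.5   37. ]
 [ 563.2 -240.5   37. ]
 [ 410.8  -89.3   37. ]
 [ 397.7 -227.9   37. ]]
tab [[ 555.6 -141.    23. ]] ridge [[ 432.8 -159.9   46. ]] cradle [[ 553.  -131.6   11. ]
 [ 551.2 -153.9   11. ]
 [ 512.7 -127.1   11. ]
 [ 509.6 -151.3   11. ]]
fitted [[ 504.4 -183.7   19. ]
 [ 502.6 -209.6   19. ]]
[[     0      0    512    384 135788]
 [     0      0     74     17    976]
 [   193     35    161    186  24643]
 [   122     60     16     92   1391]
 [     0     66     51     89   2546]
 [   492     76     11     75    456]
 [     0    236    165     86   8797]
 [   243    237    269    136  21967]] 2
```

View pics/f.png

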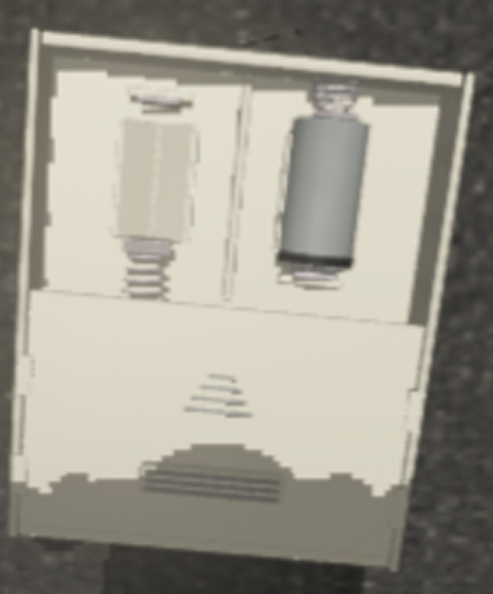

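Emit:
{"method": "carry_out", "body": {"deltas": [[1, [0.001, -0.0375, 0], 0], [1, [0.001, -0.0375, 0], 0], [1, [0.001, -0.0375, 0], 0], [1, [0.001, -0.0375, 0], 0], [1, [0.001, -0.0375, 0], 0], [1, [0.001, -0.0375, 0], 0], [1, [0.001, -0.0375, 0], 0], [1, [0.001, -0.0375, 0], 0], [1, [0.001, -0.0375, 0], 0], [1, [0.001, -0.0375, 0], 0]]}}

```text
t: 2.8
tool_pos: [465.8, 219.6, 231.2]
orientation: [0.001, 1.0, -0.002, 0.0]
force: [1.0, -0.2, 0.6]
grip_width: 0.998
grip_force: 0.0
```

Emit:
{"method": "carry_out", "body": {"deltas": [[1, [0, 0, 0], -6.7], [1, [0, 0, 0], 0], [1, [0, 0, 0], 0]]}}

```text
t: 3.1
tool_pos: [465.7, 218.1, 231.0]
orientation: [0.001, 0.998, 0.056, -0.0]
force: [0.2, -0.1, -0.2]
grip_width: 1.003
grip_force: 0.0
```

Run:
```python
from h import *
import pickle
c=cap("wrist"); pickle.dump(c,open("w2.pkl","wb"))
crop(c,60,0,360,250,2.2,"pics/g.png"); s=manip.get_state();print(s["tool_pos"],s["orientation"],c["eye"])
```

```text
[465.69636194 218.06086128 231.08734654] [ 5.52252108e-04  9.98459583e-01  5.54808715e-02 -1.68049524e-04] [536.7694198  225.53396477 374.67775084]
```

View pics/g.png

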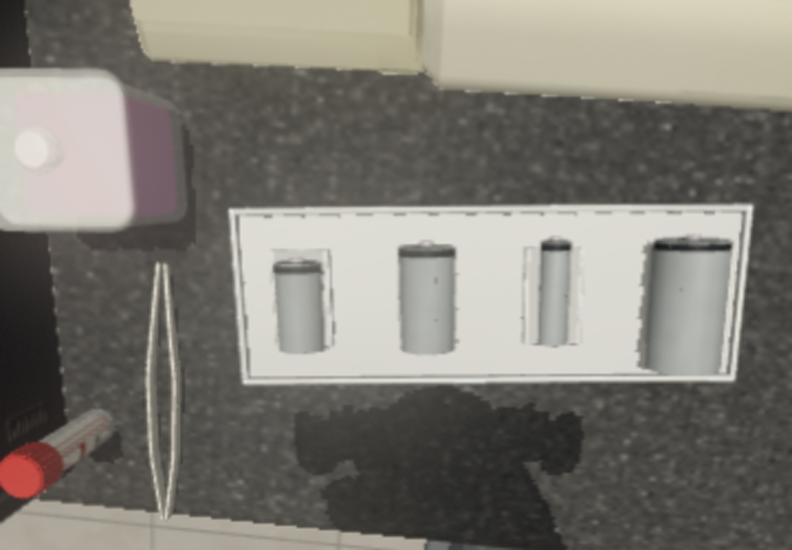

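Run:
```python
from h import *
import pickle
np.set_printoptions(precision=1,suppress=True)
c=pickle.load(open("w2.pkl","rb"))
p=lambda l:np.array(l)/2.2+[60,0]
a=onz(c,p([(400,265),(456,265),(400,345),(456,345)]),18); print("sides",a, "mid",(a[0]+a[1])/2,(a[2]+a[3])/2)
print("ends z31",onz(c,p([(427,351)]),28),"nub z18",onz(c,p([(427,241)]),20), "ringtop z31",onz(c,p([(427,248)]),31))
t=onz(c,p([(231,209),(752,206),(734,379),(245,383)]),8); print(t,t.mean(0))
```

```text
sides [[507.5 237.6  18. ]
 [510.3 211.9  18. ]
 [470.4 233.9  18. ]
 [473.3 207.5  18. ]] mid [508.9 224.8  18. ] [471.8 220.7  18. ]
ends z31 [[470.8 221.   28. ]] nub z18 [[519.7 226.4  20. ]] ringtop z31 [[517.2 226.   31. ]]
[[523.6 318.7   8. ]
 [552.   77.6   8. ]
 [469.9  67.9   8. ]
 [441.2 308.6   8. ]] [496.7 193.2   8. ]
```

Emit:
{"method": "carry_out", "body": {"deltas": [[0.2, [0.0097, -0.0006, 0.03], 0], [0.2, [0.0097, -0.0006, 0.03], 0], [0.2, [0.0098, -0.0007, 0.03], 0], [0.2, [0, 0, 0.03], 0], [0.2, [0, 0, 0.03], 0], [0.2, [0, 0, 0.02], 0], [0.2, [0, 0, 0], 0], [0.2, [0, 0, 0], 0]], "newtons": 70}}

```text
t: 3.95
tool_pos: [494.4, 224.6, 61.7]
orientation: [0.0, 0.998, 0.057, -0.0]
force: [1.2, -0.2, 0.4]
grip_width: 0.601
grip_force: 0.0
```

Run:
```python
from h import *
import pickle
c=cap("wrist"); pickle.dump(c,open("w3.pkl","wb"))
crop(c,60,110,400,274,2,"pics/i.png"); s=manip.get_state();print(s["tool_pos"],s["orientation"],s["grip_width"],c["eye"])
```

```text
[494.75555073 225.08863751  62.32802834] [-9.57217801e-05  9.98351721e-01  5.73884726e-02  6.28137014e-04] 0.6032895748959474 [565.38863246 232.14605091 205.39679355]
```

View pics/i.png

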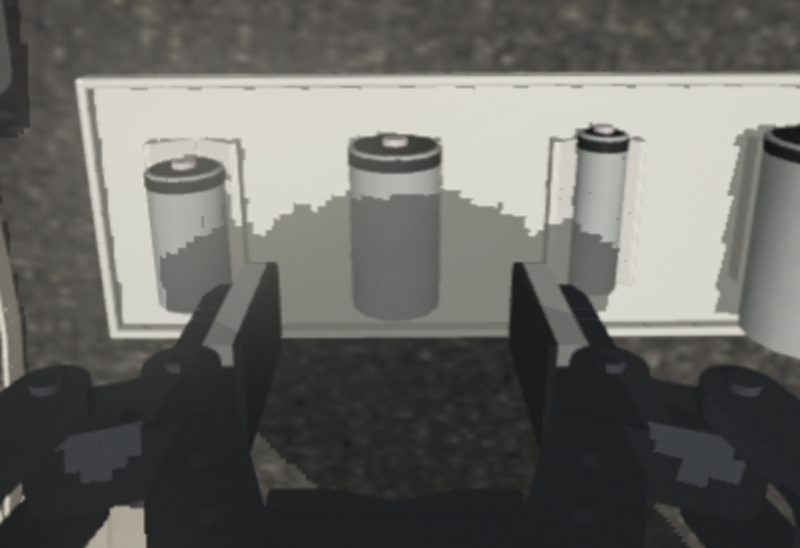

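Run:
```python
from h import *
import pickle
np.set_printoptions(precision=1,suppress=True)
c=pickle.load(open("w3.pkl","rb"))
p=lambda l:np.array(l)/2+[60,110]
print("nub",onz(c,p([(395,141)]),18),"ringtop",onz(c,p([(395,150)]),31),"flat",onz(c,p([(395,319)]),31),onz(c,p([(349,165),(441,165),(352,290),(438,290)]),18))
```

```text
nub [[518.2 226.5  18. ]] ringtop [[519.1 226.6  31. ]] flat [[470.2 221.   31. ]] [[509.8 238.6  18. ]
 [512.8 212.8  18. ]
 [471.2 234.1  18. ]
 [474.1 208.5  18. ]]
```

Emit:
{"method": "carry_out", "body": {"deltas": [[0.2, [0, 0, 0.018], 0], [0.2, [0, 0, 0.018], 0], [0.2, [0, 0, 0.013], 0], [0.2, [0, 0, 0], 0], [-1, [0, 0, 0], 0], [-1, [0, 0, 0], 0], [-1, [0, 0, 0], 0], [-1, [0, 0, 0], 0], [-1, [0, 0, 0], 0], [-1, [0, 0, 0], 0]], "newtons": 70}}

```text
t: 5.0
tool_pos: [494.7, 224.6, 13.7]
orientation: [0.001, 0.998, 0.058, 0.001]
force: [-1.6, -3.4, 6.1]
grip_width: 0.274
grip_force: 68.4
```

Emit:
{"method": "carry_out", "body": {"deltas": [[-1, [0, 0, -0.01], 0], [-1, [0, 0, -0.02], 0], [-1, [0, 0, -0.04], 0], [-1, [0, 0, -0.04], 0], [-1, [0, 0, -0.04], 0], [-1, [0, 0, 0], 0], [-1, [0, 0, 0], 0]]}}

```text
t: 5.7
tool_pos: [494.4, 225.9, 164.1]
orientation: [-0.001, 0.998, 0.058, 0.002]
force: [-0.0, -0.9, -0.1]
grip_width: 0.277
grip_force: 69.0
```

Run:
```python
from h import *
import pickle
c=cap("wrist"); pickle.dump(c,open("w4.pkl","wb"))
crop(c,60,110,400,274,2,"pics/j.png"); s=manip.get_state();print(s["tool_pos"],s["orientation"],s["force"],c["eye"])
```

```text
[493.75136365 225.38870241 162.76412089] [-3.54336206e-05  9.98292205e-01  5.84170861e-02  3.41968069e-04] [ 0.1866356   0.30798171 -1.22558894] [564.96542305 233.40315706 308.06732875]
```

View pics/j.png

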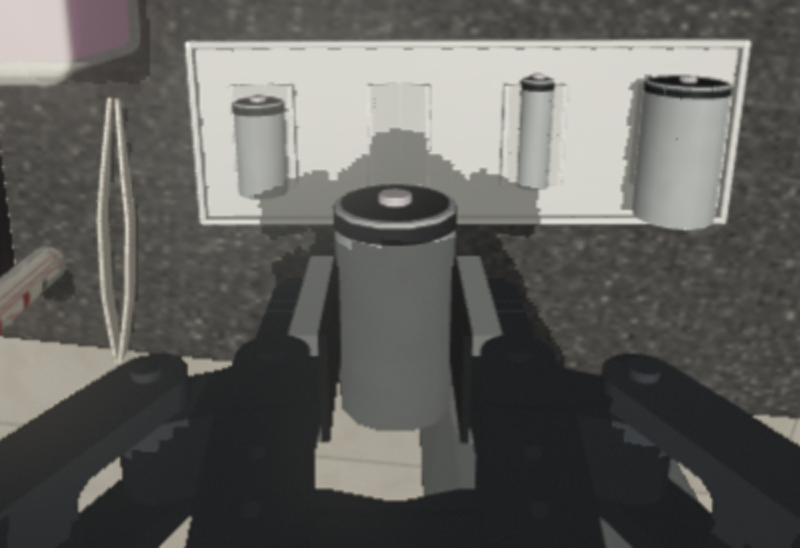

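Run:
```python
from h import *
import pickle
np.set_printoptions(precision=1,suppress=True)
c=pickle.load(open("w4.pkl","rb"))
p=lambda l:np.array(l)/2+[60,110]
tcp=np.array([494.1,225.6,163.4]);th=.1165
ax=np.array([np.cos(th),np.sin(th)]);ay=np.array([np.sin(th),-np.cos(th)])
def rel(q): return [ (q[:,:2]-tcp[:2])@ax,(q[:,:2]-tcp[:2])@ay,q[:,2]-tcp[2]]
for dz in(3,5,7): print(dz,"nub",rel(onz(c,p([(395,198)]),tcp[2]+dz)),"ring sides",rel(onz(c,p([(334,213),(456,213)]),tcp[2]+dz)),"top",rel(onz(c,p([(395,243)]),tcp[2]+dz+13.1)),"flat",rel(onz(c,p([(393,427)]),tcp[2]+dz+10)))
```

```text
3 nub [array([23.2]), array([0.5]), array([3.])] ring sides [array([19.7, 19.8]), array([-12.8,  13.7]), array([3., 3.])] top [array([18.1]), array([0.5]), array([16.1])] flat [array([-27.4]), array([0.]), array([13.])]
5 nub [array([23.9]), array([0.5]), array([5.])] ring sides [array([20.5, 20.5]), array([-12.6,  13.6]), array([5., 5.])] top [array([19.]), array([0.5]), array([18.1])] flat [array([-25.9]), array([0.]), array([15.])]
7 nub [array([24.6]), array([0.5]), array([7.])] ring sides [array([21.2, 21.2]), array([-12.4,  13.4]), array([7., 7.])] top [array([19.8]), array([0.5]), array([20.1])] flat [array([-24.4]), array([0.]), array([17.])]
```

Emit:
{"method": "carry_out", "body": {"deltas": [[-1, [0, 0, 0], 5.84], [-1, [0, 0, 0], 5.84], [-1, [0.0098, 0.045, 0], 0], [-1, [0.0098, 0.045, 0], 0], [-1, [0.0098, 0.045, 0], 0], [-1, [0.0098, 0.045, 0], 0], [-1, [0.0098, 0.045, 0], 0], [-1, [0.0098, 0.045, 0], 0], [-1, [0.0098, 0.045, 0], 0], [-1, [0.0097, 0.046, 0], 0]]}}

```text
t: 6.75
tool_pos: [539.7, -142.4, 161.0]
orientation: [-0.0, 0.999, -0.043, -0.001]
force: [0.4, 0.4, -0.7]
grip_width: 0.272
grip_force: 69.1
```

Emit:
{"method": "carry_out", "body": {"deltas": [[-1, [0, 0, 0], 0], [-1, [0, 0, 0], 0], [-1, [0, 0, 0], 0]]}}

```text
t: 7.05
tool_pos: [540.1, -139.4, 161.4]
orientation: [-0.001, 0.999, -0.043, -0.001]
force: [-0.6, 0.7, -0.8]
grip_width: 0.279
grip_force: 69.1
```

Run:
```python
from h import *
import pickle
np.set_printoptions(precision=4,suppress=True)
P=[];Q=[]
for n in("wrist","scene","side","wrist"):
    c=cap(n); pickle.dump(c,open("x_%s.pkl"%n,"wb")); s=manip.get_state();P.append(s["tool_pos"]);Q.append(s["orientation"])
print(np.array(P),np.mean(P,0),np.mean(Q,0),2*np.arctan2(np.mean(Q,0)[2],np.mean(Q,0)[1]))
# unit wall edges, numeric: top rim line in wrist view
```

```text
[[ 540.295  -139.0775  161.7296]
 [ 540.4312 -139.0315  161.964 ]
 [ 540.5574 -139.2065  162.1324]
 [ 540.6433 -139.4162  162.2615]] [ 540.4817 -139.1829  162.0219] [-0.0004  0.9991 -0.0422 -0.0003] -0.0844171165344597
```

Emit:
{"method": "carry_out", "body": {"deltas": [[-1, [0, 0.0015, 0.03], 0], [-1, [0, 0, 0.03], 0], [-1, [0, 0, 0.03], 0], [-1, [0, 0, 0.015], 0], [-1, [0, 0, 0.01], 0], [-1, [0, 0, 0], 0], [-1, [0, 0, 0], 0], [-1, [0, 0, 0], 0]]}}

```text
t: 8.05
tool_pos: [541.2, -142.4, 48.4]
orientation: [0.0, 0.999, -0.043, 0.001]
force: [-0.2, -0.2, 0.5]
grip_width: 0.276
grip_force: 69.1
```

Run:
```python
from h import *
import pickle
np.set_printoptions(precision=4,suppress=True)
P=[];Q=[]
for n in("wrist","scene","side","wrist"):
    c=cap(n); pickle.dump(c,open("y_%s.pkl"%n,"wb")); s=manip.get_state();P.append(s["tool_pos"]);Q.append(s["force"])
print(np.array(P),np.mean(P,0),np.mean(Q,0))
```

```text
[[ 541.1783 -142.4576   48.3383]
 [ 541.0927 -142.5284   48.2558]
 [ 540.9353 -142.5472   48.1075]
 [ 540.8095 -142.5148   47.9619]] [ 541.0039 -142.512    48.1659] [-0.3007 -0.2915 -0.5536]
```

Emit:
{"method": "carry_out", "body": {"deltas": [[-1, [0, -0.0012, 0.005], 0], [-1, [0, 0, 0.005], 0], [-1, [0, 0, 0.004], 0], [-1, [0, 0, 0], 0], [-1, [0, 0, 0], 0]]}}

```text
t: 8.75
tool_pos: [540.4, -141.1, 33.0]
orientation: [-0.0, 0.999, -0.043, -0.0]
force: [-0.0, -0.3, -0.5]
grip_width: 0.276
grip_force: 69.1
```

Emit:
{"method": "carry_out", "body": {"deltas": [[-1, [-0.002, 0, 0], 0], [-1, [-0.002, 0, 0], 0], [-1, [-0.002, 0, 0], 0], [-1, [0, 0, 0], 0], [-1, [0, 0, 0], 0]]}}

```text
t: 9.25
tool_pos: [535.2, -140.7, 33.5]
orientation: [-0.0, 0.999, -0.043, 0.001]
force: [2.3, -1.2, -1.1]
grip_width: 0.275
grip_force: 69.1
```

Emit:
{"method": "carry_out", "body": {"deltas": [[-1, [-0.002, 0, 0], 0], [-1, [-0.002, 0, 0], 0], [-1, [-0.001, 0, 0], 0], [-1, [0, 0, 0], 0], [-1, [0, 0, 0], 0]]}}

```text
t: 9.75
tool_pos: [530.2, -140.3, 33.5]
orientation: [0.0, 0.999, -0.043, 0.001]
force: [4.4, -0.1, -0.4]
grip_width: 0.275
grip_force: 69.1
```

Emit:
{"method": "carry_out", "body": {"deltas": [[-1, [-0.001, 0, 0], 0], [-1, [0, 0, 0.004], 0], [-1, [0, 0, 0.004], 0], [-1, [0, 0, 0], 0]]}}

```text
t: 10.15
tool_pos: [529.1, -140.2, 25.1]
orientation: [-0.0, 0.999, -0.043, 0.0]
force: [5.3, -0.1, -0.5]
grip_width: 0.277
grip_force: 69.1
```

Emit:
{"method": "carry_out", "body": {"deltas": [[-1, [0, 0, 0.003], 0], [-1, [0, 0, 0.003], 0], [-1, [0, 0, 0.002], 0], [-1, [0, 0, 0], 0]]}}

```text
t: 10.55
tool_pos: [529.2, -140.2, 17.2]
orientation: [0.0, 0.999, -0.043, 0.0]
force: [5.7, -0.3, -0.6]
grip_width: 0.277
grip_force: 69.2
```

Emit:
{"method": "carry_out", "body": {"deltas": [[-1, [0, 0, 0.001], 0], [-1, [0, 0, 0.001], 0], [-1, [0, 0, 0], 0], [-1, [0, 0, 0], 0]]}}

```text
t: 10.95
tool_pos: [529.5, -140.2, 15.5]
orientation: [0.0, 0.999, -0.043, 0.001]
force: [5.4, -0.3, 1.2]
grip_width: 0.276
grip_force: 69.4
```

Emit:
{"method": "carry_out", "body": {"deltas": [[-1, [0, 0, 0.001], 0], [-1, [0, 0, 0], 0], [-1, [0, 0, 0], 0]]}}

```text
t: 11.25
tool_pos: [529.5, -140.2, 15.3]
orientation: [0.0, 0.999, -0.043, 0.001]
force: [2.3, 0.1, 10.9]
grip_width: 0.273
grip_force: 70.5
```

Emit:
{"method": "carry_out", "body": {"deltas": [[-0.16, [0, 0, 0], 0], [-0.16, [0, 0, 0], 0], [-0.16, [0, 0, 0], 0], [-0.16, [0, 0, 0], 0]]}}

```text
t: 11.65
tool_pos: [527.7, -140.1, 13.8]
orientation: [-0.0, 0.999, -0.043, -0.001]
force: [0.3, 0.3, -0.0]
grip_width: 0.419
grip_force: 0.0
```

Emit:
{"method": "carry_out", "body": {"deltas": [[-0.16, [0, 0, -0.005], 0], [-0.16, [0, 0, -0.02], 0], [-0.16, [0, 0, -0.03], 0], [-0.16, [0, 0, -0.04], 0], [-0.16, [-0.03, 0, -0.04], 0], [-0.16, [-0.03, 0, 0], 0], [-0.16, [0, 0, 0], 0], [-0.16, [0, 0, 0], 0], [-0.16, [0, 0, 0], 0]]}}

```text
t: 12.55
tool_pos: [469.5, -135.0, 149.2]
orientation: [-0.0, 0.999, -0.043, 0.0]
force: [0.5, 0.2, 0.6]
grip_width: 0.419
grip_force: 0.0
```

Run:
```python
from h import *
import pickle
np.set_printoptions(precision=1,suppress=True)
W=cap("wrist","pics/k.png");S=cap("scene");D=cap("side")
pickle.dump((W,S,D),open("z.pkl","wb"))
s=manip.get_state();print(s["tool_pos"],s["orientation"],s["t"])
# bluish-grey cells: B>R clearly
for n,c in(("w",W),("s",S),("d",D)):
    im=c["pixels"].astype(int); m=((im[...,2]-im[...,0]>2)&(im.mean(2)>70)).astype(np.uint8)
    m=cv2.morphologyEx(m,cv2.MORPH_OPEN,np.ones((3,3)))
    k,l,st,ct=cv2.connectedComponentsWithStats(m)
    for i in range(1,k):
        if 60<st[i,4]<6000:
            q=onz(c,[ct[i]],19)[0]
            if 380<q[0]<620 and -260<q[1]<350:
                r=cv2.minAreaRect(np.argwhere(l==i)[:,::-1].astype(np.float32))
                print(n,st[i],q,np.round(r[1],1)); print("   ",onz(c,cv2.boxPoints(r),22)[:,:2].ravel())
```

```text
[ 469.4 -134.8  148.8] [-0.  1. -0. -0.] 12.7
w [111 195  19  50 696] [449.7 -18.5  19. ] [49.4 17.1]
    [470.7 -14.9 469.9 -29.1 426.1 -21.7 426.9  -6.9]
d [231 220  20   6 113] [444.2 -26.2  19. ] [ 5. 19.]
    [420.8 -18.7 466.  -22.7 465.1 -40.9 420.7 -36.9]
```

```bash
cat >> h.py <<'E'
def proj(c,X):
    q=np.array(c["rotation"],float); Rw=R.from_quat(np.r_[q[1:],q[0]]).as_matrix()
    A=np.diag([1,-1,-1.])@Rw.T
    K=np.array([[c["fx"],0,c["cx"]],[0,c["fy"],c["cy"]],[0,0,1.]])
    return cv2.projectPoints(np.array(X,float).reshape(-1,3),cv2.Rodrigues(A)[0],-A@np.array(c["eye"],float),K,np.array(c["dist_coeffs"],float))[0].reshape(-1,2)
def U(x,y,z):
    return np.array([486.9+x*.9962+y*.0869,-165.3-x*.0869+y*.9962,z])
E
python3 - <<'E'
from h import *
import pickle
np.set_printoptions(linewidth=250)
W,S,D=pickle.load(open("z.pkl","rb"))
for n,c in(("w",W),("s",S),("d",D)):
    for nm,z in (("seat",32),):
        for y in(29,-29):
            pts=proj(c,[U(x,y,z if 16<x<64 else 23) for x in range(-2,82,3)])
            g=cv2.cvtColor(c["pixels"],cv2.COLOR_RGB2GRAY)
            im=c["pixels"].astype(int)
            print(n,y,pts[0].round(),[int(g[int(round(v)),int(round(u))]) for u,v in pts])
            print("   r-b",[int(im[int(round(v)),int(round(u)),0]-im[int(round(v)),int(round(u)),2]) for u,v in pts])
E
```

```text
w 29 [256. 162.] [216, 203, 160, 184, 154, 174, 164, 168, 168, 169, 170, 171, 170, 169, 169, 170, 170, 169, 168, 166, 166, 146, 96, 180, 221, 223, 145, 121]
   r-b [22, 22, 17, 11, 15, 10, 10, 6, 6, 6, 6, 6, 6, 5, 5, 5, 6, 5, 6, 6, 6, 7, 10, 9, 20, 20, 18, 17]
w -29 [329. 162.] [213, 195, 211, 214, 214, 205, 190, 111, 54, 164, 164, 164, 166, 169, 167, 166, 165, 166, 167, 166, 165, 163, 163, 159, 159, 204, 126, 113]
   r-b [21, 21, 21, 21, 21, 21, 8, 2, 0, 2, 2, 3, 3, 2, 2, 3, 2, 3, 2, 2, 3, 2, 2, 2, 16, 19, 13, 8]
s 29 [281. 166.] [178, 178, 179, 179, 165, 121, 93, 117, 126, 122, 127, 130, 125, 129, 130, 129, 129, 126, 129, 131, 109, 87, 98, 86, 97, 97, 89, 89]
   r-b [31, 31, 30, 30, 25, 17, 8, 6, 6, 7, 6, 8, 6, 7, 6, 6, 6, 8, 6, 7, 6, 6, 3, 9, 15, 15, 13, 13]
s -29 [291. 154.] [181, 178, 178, 178, 163, 128, 86, 102, 119, 122, 129, 133, 133, 133, 140, 139, 135, 137, 134, 132, 127, 123, 133, 130, 124, 115, 112, 104]
   r-b [29, 31, 30, 29, 27, 18, 8, 14, 17, 11, 8, 15, 13, 10, 15, 12, 11, 13, 9, 8, 9, 7, 4, 6, 6, 8, 11, 10]
d 29 [263. 254.] [238, 237, 201, 208, 195, 161, 158, 183, 183, 183, 182, 183, 181, 179, 180, 180, 179, 179, 178, 178, 171, 110, 110, 177, 235, 222, 123, 124]
   r-b [21, 20, 25, 25, 24, 17, 12, 12, 11, 11, 10, 11, 12, 12, 11, 11, 10, 11, 11, 11, 11, 13, 8, 16, 21, 29, 18, 19]
d -29 [263. 275.] [238, 238, 238, 238, 221, 202, 131, 112, 144, 186, 189, 188, 189, 189, 188, 187, 184, 185, 184, 184, 183, 182, 181, 194, 181, 212, 150, 167]
   r-b [22, 22, 22, 22, 29, 29, 14, 12, 9, 10, 11, 10, 10, 10, 10, 9, 10, 10, 10, 9, 9, 9, 9, 11, 20, 13, 15, 24]
```

Run:
```python
from h import *
import pickle
W,S,D=pickle.load(open("z.pkl","rb"))
for n,c in(("w",W),("d",D)):
    im=c["pixels"].astype(np.float32)
    rb=cv2.GaussianBlur(im[...,0]-im[...,2],(3,3),0)
    for y0 in(29,-29):
      for x in(28,42,56):
        ys=np.arange(-22,22.1,1)
        p=proj(c,[U(x,y0+y,19) for y in ys]).astype(np.float32)
        v=cv2.remap(rb,p[:,0],p[:,1],cv2.INTER_LINEAR).ravel()
        print(n,y0,x,v.round().astype(int).tolist())
s=manip.get_state();print(s["tool_pos"])
```

```text
w 29 28 [21, 21, 21, 21, 21, 21, 21, 21, 17, 10, 7, 6, 6, 6, 5, 5, 5, 5, 5, 5, 5, 5, 5, 5, 6, 6, 6, 6, 7, 7, 7, 7, 8, 11, 17, 21, 21, 21, 21, 20, 21, 21, 21, 22, 22]
w 29 42 [20, 21, 21, 21, 21, 21, 21, 21, 18, 11, 7, 6, 6, 6, 6, 6, 6, 6, 6, 6, 6, 5, 6, 6, 6, 6, 6, 7, 7, 8, 8, 8, 9, 12, 17, 21, 21, 21, 21, 21, 21, 21, 21, 21, 21]
w 29 56 [21, 21, 21, 21, 21, 21, 21, 21, 17, 10, 7, 6, 6, 6, 6, 6, 6, 6, 6, 5, 5, 6, 6, 6, 6, 6, 7, 7, 7, 7, 7, 8, 9, 12, 17, 19, 20, 21, 21, 21, 21, 21, 22, 22, 22]
w -29 28 [22, 22, 22, 21, 21, 21, 22, 22, 21, 15, 6, 2, 2, 2, 2, 3, 3, 3, 2, 3, 3, 3, 2, 2, 3, 3, 2, 2, 3, 3, 3, 2, 3, 3, 4, 10, 18, 20, 20, 20, 21, 21, 21, 21, 21]
w -29 42 [20, 21, 21, 21, 21, 21, 21, 21, 19, 13, 5, 2, 2, 2, 2, 2, 2, 3, 2, 2, 3, 3, 3, 3, 3, 3, 3, 3, 3, 3, 3, 3, 2, 2, 5, 12, 19, 20, 21, 21, 21, 21, 21, 21, 21]
w -29 56 [21, 21, 21, 21, 21, 21, 21, 21, 19, 12, 4, 2, 3, 3, 3, 3, 3, 2, 2, 2, 2, 2, 2, 2, 3, 3, 3, 3, 3, 3, 3, 2, 2, 3, 4, 9, 17, 20, 20, 20, 20, 20, 20, 20, 20]
d 29 28 [19, 18, 17, 15, 13, 12, 10, 9, 8, 8, 7, 7, 7, 7, 8, 8, 8, 8, 8, 8, 8, 8, 9, 9, 9, 9, 10, 10, 10, 10
[... 246 characters left out ...]
 14, 12, 10, 9, 8, 8, 7, 7, 7, 7, 8, 8, 8, 8, 8, 8, 8, 8, 8, 9, 9, 9, 9, 9, 9, 9, 9, 9, 10, 10, 10, 11, 12, 14, 16, 19, 21, 24, 25, 26, 27, 26]
d -29 28 [29, 26, 24, 22, 18, 15, 12, 10, 9, 8, 7, 7, 7, 7, 7, 8, 8, 8, 8, 8, 8, 8, 8, 9, 9, 9, 10, 10, 10, 10, 10, 10, 10, 10, 10, 10, 11, 12, 13, 16, 19, 21, 23, 26, 26]
d -29 42 [29, 28, 26, 23, 19, 16, 13, 10, 9, 8, 7, 7, 7, 7, 7, 7, 7, 7, 7, 7, 8, 8, 8, 9, 9, 9, 9, 10, 10, 10, 10, 10, 10, 10, 10, 10, 11, 12, 13, 16, 19, 21, 23, 24, 25]
d -29 56 [29, 28, 26, 23, 20, 16, 13, 10, 8, 8, 7, 7, 7, 7, 7, 7, 7, 8, 8, 8, 8, 8, 8, 9, 9, 9, 9, 9, 10, 10, 10, 10, 10, 10, 10, 10, 11, 12, 13, 15, 18, 20, 22, 24, 24]
[ 469.38611226 -134.77564265  148.7967397 ]
```

Emit:
{"method": "carry_out", "body": {"deltas": [[-1, [-0.018, 0.01, 0], 0], [-1, [-0.018, 0.01, 0], 0], [-1, [-0.018, 0.009, 0], 0], [-1, [0, 0, 0.03], 0], [-1, [0, 0, 0.03], 0], [-1, [0, 0, 0.025], 0], [-1, [0, 0, 0], 0], [-1, [0, 0, 0], 0], [-1, [0, 0, 0], 0]]}}

```text
t: 13.6
tool_pos: [413.4, -159.2, 65.2]
orientation: [0.0, 0.999, -0.043, 0.001]
force: [-0.1, -0.7, -0.3]
grip_width: 0.001
grip_force: 0.0
```

Emit:
{"method": "carry_out", "body": {"deltas": [[-1, [0, 0, 0.012], 0], [-1, [0, 0, 0.006], 0], [-1, [0, 0, 0.005], 0], [-1, [0, 0, 0], 0], [-1, [0, 0, 0], 0]]}}

```text
t: 14.1
tool_pos: [412.7, -159.1, 41.5]
orientation: [0.0, 0.999, -0.043, 0.0]
force: [0.7, -0.4, 0.1]
grip_width: 0.002
grip_force: 0.0
```

Emit:
{"method": "carry_out", "body": {"deltas": [[-1, [0.004, 0, 0], 0], [-1, [0.008, 0, 0], 0], [-1, [0.01, 0, 0], 0], [-1, [0.01, 0, 0], 0], [-1, [0.01, 0, 0], 0], [-1, [0.01, 0, 0], 0], [-1, [0.01, 0, 0], 0], [-1, [0.01, 0, 0], 0], [-1, [0.006, 0, 0], 0], [-1, [0, 0, 0], 0]]}}

```text
t: 15.1
tool_pos: [491.6, -165.8, 41.2]
orientation: [-0.0, 0.999, -0.043, 0.001]
force: [-0.5, 0.6, -0.2]
grip_width: -0.004
grip_force: 0.0
```

Emit:
{"method": "carry_out", "body": {"deltas": [[-1, [0.002, 0, 0], 0], [-1, [0.002, 0, 0], 0], [-1, [0.001, 0, 0], 0], [-1, [0, 0, 0], 0]]}}

```text
t: 15.5
tool_pos: [495.1, -166.1, 41.3]
orientation: [-0.0, 0.999, -0.043, -0.0]
force: [-1.4, 1.5, -0.8]
grip_width: 0.002
grip_force: 0.4
```

Emit:
{"method": "carry_out", "body": {"deltas": [[-1, [0.001, 0, 0], 0], [-1, [0.001, 0, 0], 0], [-1, [0, 0, 0], 0]]}}

```text
t: 15.8
tool_pos: [495.4, -166.2, 41.1]
orientation: [-0.0, 0.999, -0.043, -0.002]
force: [-6.2, 2.1, 4.5]
grip_width: 0.001
grip_force: 3.0
```

Emit:
{"method": "carry_out", "body": {"deltas": [[-1, [0.001, 0, 0], 0], [-1, [0.0005, 0, 0], 0], [-1, [0, 0, 0], 0]]}}

```text
t: 16.1
tool_pos: [495.5, -166.3, 41.0]
orientation: [-0.0, 0.999, -0.044, -0.003]
force: [-9.0, 1.9, 7.0]
grip_width: 0.001
grip_force: 4.7
```

Emit:
{"method": "carry_out", "body": {"deltas": [[-1, [-0.004, 0, 0], 0], [-1, [-0.004, 0, -0.01], 0], [-1, [0, 0, -0.03], 0], [-1, [-0.02, 0, -0.04], 0], [-1, [-0.02, 0, -0.04], 0], [-1, [0, 0, -0.03], 0], [-1, [0, 0, 0], 0], [-1, [0, 0, 0], 0]]}}

```text
t: 16.9
tool_pos: [451.6, -162.9, 192.5]
orientation: [0.001, 0.999, -0.044, 0.002]
force: [-0.3, -0.3, -0.5]
grip_width: 0.002
grip_force: 0.0
```

Run:
```python
from h import *
W=cap("wrist");S=cap("scene");D=cap("side")
import pickle; pickle.dump((W,S,D),open("v.pkl","wb"))
for n,c in(("w",W),("s",S),("d",D)):
    g=cv2.cvtColor(c["pixels"],cv2.COLOR_RGB2GRAY).astype(np.float32)
    for y,z,xs in((10,46,range(10,50)),(-40,37.5,range(-14,10)),(29,37.5,range(60,90)),(-29,37.5,range(60,90))):
        p=proj(c,[U(x,y,z) for x in xs]).astype(np.float32)
        print(n,y,xs[0],cv2.remap(g,p[:,0],p[:,1],1).ravel().astype(int).tolist())
s=manip.get_state();print(s["tool_pos"],s["t"])
```

```text
w 10 10 [212, 212, 212, 213, 213, 213, 213, 211, 189, 149, 165, 173, 189, 181, 165, 178, 208, 186, 180, 180, 202, 213, 214, 214, 214, 214, 214, 215, 215, 215, 215, 215, 215, 215, 216, 216, 215, 193, 185, 211]
w -40 -14 [210, 210, 210, 210, 210, 210, 210, 211, 211, 211, 211, 211, 210, 206, 174, 184, 211, 211, 211, 211, 211, 211, 212, 212]
w 29 60 [217, 217, 216, 216, 216, 217, 217, 217, 217, 217, 217, 217, 216, 216, 216, 216, 216, 216, 216, 216, 216, 216, 214, 200, 115, 97, 93, 91, 90, 89]
w -29 60 [216, 216, 216, 216, 216, 216, 216, 216, 216, 216, 216, 216, 216, 216, 216, 216, 216, 216, 216, 216, 216, 216, 216, 199, 102, 82, 81, 77, 73, 70]
s 10 10 [174, 168, 159, 148, 136, 123, 112, 107, 108, 110, 111, 111, 111, 113, 117, 122, 127, 137, 147, 157, 164, 169, 174, 175, 175, 176, 176, 176, 174, 172, 169, 166, 160, 153, 145, 138, 134, 130, 129, 132]
s -40 -14 [174, 175, 175, 175, 175, 175, 175, 174, 172, 168, 160, 152, 143, 139, 144, 150, 159, 165, 171, 175, 176, 176, 176, 176]
s 29 60 [176, 176, 176, 176, 176, 176, 176, 176, 176, 176, 175, 175, 175, 176, 176, 176, 175, 174, 171, 165, 15
[... 194 characters left out ...]
2]
d 10 10 [236, 236, 236, 236, 235, 235, 232, 228, 215, 200, 189, 179, 175, 173, 183, 195, 201, 205, 215, 229, 234, 236, 236, 236, 236, 236, 236, 236, 236, 236, 237, 237, 237, 237, 236, 236, 236, 236, 236, 236]
d -40 -14 [236, 236, 236, 236, 236, 236, 236, 236, 235, 235, 231, 226, 217, 206, 216, 232, 234, 235, 236, 236, 236, 236, 236, 236]
d 29 60 [236, 236, 236, 236, 236, 236, 236, 236, 236, 236, 236, 236, 236, 236, 236, 236, 236, 236, 235, 232, 227, 210, 190, 147, 102, 93, 84, 82, 82, 81]
d -29 60 [236, 236, 236, 236, 236, 236, 236, 236, 236, 236, 236, 236, 236, 236, 236, 236, 236, 236, 235, 234, 225, 212, 159, 115, 97, 84, 87, 89, 89, 88]
[ 450.52391202 -162.38792358  190.40622182] 17.05
```

Run:
```python
from h import *
import pickle
c0=pickle.load(open("c0.pkl","rb"));W,S,D=pickle.load(open("v.pkl","rb"))
def prof(c,y,z,a,b):
    xs=np.arange(a,b); g=cv2.cvtColor(c["pixels"],cv2.COLOR_RGB2GRAY).astype(np.float32)
    p=proj(c,[U(x,y,z) for x in xs]).astype(np.float32); return cv2.remap(g,p[:,0],p[:,1],1).ravel().astype(int)
for n,c in(("s",S),("d",D)):
  for y in(-10,10):
    a=prof(c0["scene" if n=="s" else "side"],y,46,-75,-30); b=prof(c,y,46,7,52)
    f=lambda v:(np.clip(np.percentile(v,90)-10-v,0,None)[:34]@np.arange(34)/np.clip(np.percentile(v,90)-10-v,0,None)[:34].sum()).round(1)
    print(n,y,"shift",82+f(b)-f(a)); print(a.tolist())
```

```text
s -10 shift 78.1
[173, 173, 173, 173, 173, 173, 173, 172, 170, 166, 156, 145, 134, 126, 119, 117, 118, 119, 119, 119, 120, 125, 133, 141, 149, 157, 165, 169, 171, 172, 172, 173, 173, 173, 173, 172, 172, 173, 173, 173, 173, 173, 173, 173, 173]
s 10 shift 78.5
[172, 172, 172, 172, 172, 172, 172, 171, 170, 161, 149, 137, 125, 112, 102, 106, 109, 113, 112, 113, 115, 121, 128, 137, 146, 156, 164, 167, 170, 172, 172, 172, 173, 172, 172, 171, 169, 167, 162, 155, 148, 144, 140, 136, 137]
d -10 shift 78.10000000000001
[235, 235, 235, 235, 235, 235, 235, 235, 235, 235, 235, 233, 230, 218, 203, 186, 168, 166, 171, 182, 195, 187, 170, 172, 183, 202, 225, 233, 235, 236, 236, 236, 236, 236, 236, 236, 236, 236, 236, 232, 227, 213, 195, 190, 190]
d 10 shift 78.7
[234, 235, 235, 235, 235, 235, 235, 236, 236, 235, 235, 233, 229, 222, 204, 188, 181, 175, 175, 176, 191, 205, 200, 194, 200, 205, 218, 232, 234, 235, 235, 235, 235, 235, 235, 235, 235, 235, 235, 235, 235, 235, 235, 235, 235]
```

Run:
```python
from h import *
import pickle
w1=pickle.load(open("w1.pkl","rb"));c0=pickle.load(open("c0.pkl","rb"))
for n,c in(("w1",w1),("s",c0["scene"]),("d",c0["side"])):
  g=cv2.cvtColor(c["pixels"],cv2.COLOR_RGB2GRAY).astype(np.float32)
  for y in(-50,0,45,58):
    for a in(-90,-10):
      xs=np.arange(a,a+24); p=proj(c,[U(x,y,37.5) for x in xs]).astype(np.float32)
      print(n,y,a,cv2.remap(g,p[:,0],p[:,1],1).ravel().astype(int).tolist())
```

```text
w1 -50 -90 [42, 37, 34, 36, 38, 42, 43, 65, 103, 121, 122, 121, 120, 123, 123, 123, 123, 123, 123, 123, 123, 123, 123, 123]
w1 -50 -10 [214, 214, 214, 214, 214, 214, 214, 214, 215, 215, 215, 215, 214, 209, 207, 212, 215, 215, 215, 216, 215, 216, 216, 216]
w1 0 -90 [49, 50, 50, 51, 51, 50, 52, 71, 107, 122, 123, 122, 122, 124, 125, 125, 125, 125, 125, 125, 126, 126, 126, 126]
w1 0 -10 [216, 216, 216, 216, 216, 216, 216, 217, 217, 217, 217, 217, 217, 213, 207, 213, 210, 206, 208, 204, 203, 202, 202, 201]
w1 45 -90 [74, 76, 76, 76, 75, 75, 71, 75, 99, 123, 125, 124, 121, 124, 125, 126, 126, 126, 127, 127, 127, 127, 128, 128]
w1 45 -10 [216, 216, 217, 217, 217, 217, 217, 217, 218, 218, 218, 218, 217, 213, 204, 206, 217, 218, 218, 217, 217, 218, 218, 218]
w1 58 -90 [87, 83, 77, 71, 69, 63, 60, 71, 98, 122, 124, 123, 121, 124, 124, 125, 125, 125, 125, 126, 126, 126, 126, 133]
w1 58 -10 [216, 216, 216, 216, 217, 217, 217, 217, 217, 217, 217, 217, 216, 212, 201, 208, 217, 218, 217, 217, 218, 218, 218, 218]
s -50 -90 [70, 79, 91, 106, 124, 141, 151, 157, 161, 162, 160, 159, 161, 164, 168, 171
[... 1245 characters left out ...]
 232, 234, 235, 235, 235, 235, 235, 235, 236, 236, 235, 235]
d 0 -10 [236, 236, 236, 236, 236, 236, 236, 236, 236, 235, 234, 233, 225, 216, 192, 171, 183, 195, 182, 169, 183, 196, 171, 147]
d 45 -90 [82, 82, 85, 89, 114, 141, 175, 210, 225, 227, 226, 222, 221, 227, 233, 234, 235, 235, 235, 235, 235, 235, 235, 235]
d 45 -10 [235, 235, 235, 236, 236, 236, 236, 235, 235, 233, 230, 224, 209, 191, 166, 142, 138, 134, 134, 134, 134, 134, 134, 134]
d 58 -90 [78, 78, 80, 85, 91, 122, 153, 183, 216, 228, 230, 232, 235, 237, 236, 235, 235, 235, 235, 235, 235, 235, 235, 235]
d 58 -10 [235, 235, 235, 235, 235, 235, 235, 235, 235, 233, 230, 223, 209, 192, 167, 143, 139, 135, 135, 135, 135, 135, 135, 135]
```

```bash
python3 -c "
from plant import manip
print(manip.hand_in())"
```

```text
the job is handed in; nothing more can be done
None
```

The job is handed in: the 26 × 50 mm cell is seated in the empty well with its nub on the tab. The cover was pushed to its stop, with its edges where they should be when shut. The other cells stayed in the tray; the hand-in gave no verdict.

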